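Close and latch the hinged clamp ring on the test port

TASK

Swing the open half of the hinged clamp ring fully shut around the two stacked flanges of the test port, and only then swing the latch bar fully home into the fork of the ring so that it locks. Leave the blank flange seated flat on the port, and do not knock or shift the loose things round the stand.

Things in the scene. Friction and masses are not known exactly. Their poses are not given: they have to be found in the camera images.
- stand: Steel stand, bolted down: 120 (x) x 140 (y) x 10 mm base plate, a flanged port in its middle, and an 84 mm aluminium clamp ring 52 to 82 mm above the bench. Origin under its centre, z up. Its +x side (away from the robot) holds the fixed ring half, +y the hinge, -y the latch. Apart from the two upright pegs nothing on it is higher than 87 mm.
- port_top (a point): Centre of the top face of the port's lower flange (60 mm across), 68 mm above the stand's origin, with the stand's axes.
- blank: Loose steel blank flange, 60 mm across and 8 mm thick with a low boss (11 mm in all), lying on the lower flange, centred by a 32 mm spigot in a 36 mm recess. Origin at the centre of its flange's underside, at port_top when seated. It is not to be handled.
- ring_half (a joint): Angle of the moving half of the clamp ring (the side towards the robot) about its upright hinge pin, rad: 0 is fully shut (end stop), grows as it opens, up to 2.0. It closes counter-clockwise seen from above, stays where it is left, and takes about 1 to 3 N at its peg.
- ring_grip (a point): Point on the upright black peg of the moving ring half, 16 mm in diameter, standing clear from 82 to 130 mm above the bench; the point lies on the peg's axis 110 mm above the bench. The peg is at the middle of the half's outer side, 70 mm from the hinge; with the half shut it stands at (-58, +6) mm from the stand's centre in its axes.
- ring_hinge (a point): Point on the upright hinge axis of the ring half, 110 mm above the bench, at (0, +46) mm from the stand's centre in its axes. Fixed.
- latch_bar (a joint): Angle of the steel latch bar about its upright pivot, rad: 0 is home (end stop; the bar lies in the fork of the shut ring half, its 24 mm collar outside the fork, barring it), grows as it opens, up to 1.9. Closes clockwise seen from above, stays where left, takes 1 to 3 N at its peg. Brought home before the ring half is shut, it bars the half's way.
- latch_grip (a point): Point on the upright black peg at the end of the latch bar, 14 mm in diameter, standing clear from 80 to 130 mm above the bench; the point lies on the peg's axis 110 mm above the bench, 48 mm from the pivot. With the bar home it stands at (-39, -60) mm from the stand's centre in its axes.
- latch_pivot (a point): Point on the upright pivot axis of the latch bar, 110 mm above the bench, at (+9, -60) mm from the stand's centre in its axes. Fixed.
- ring_stack_4: Loose bystander: stack of plated rings on a peg, 62 mm across and 109 mm high, standing behind the stand. Origin under its middle. Leave alone.
- marking_paint: Loose bystander: small white bottle with a green cap, 41 mm across, 90 mm high, behind the stand at the right. Origin at its underside. Leave alone.
- ring_0: Loose bystander: plated ring with an ear, 62 mm across, 9 mm high, lying flat behind the stand at the left. Origin under its centre. Leave alone.
- hex_key: Loose bystander: black hex key, 93 x 31 x 7 mm, lying flat to the right of the stand. Origin under its centre. Leave alone.

How it is judged:
By the outcome, as a careful person would: the job done as asked, in the order asked, and still so for the second after the job is handed in, with the robot touching nothing.
It also fails if it takes over 56 s, if anything falls off the work surface, if the arm or the gripper's body presses on something with over 40 N, if the wrist force passes 120 N, or if a joint passes its speed limit or range.

ROBOT

A 7-joint arm with a two-finger parallel gripper is mounted at the origin on a cart in front of the work surface, level with it; the furniture and walls round the work are solid. World frame = base frame: x ahead of the robot, y to its left, z up, the work surface at z = 0. Lengths are in mm, angles in rad, forces in N, time in s.
With the tool pointing down it reaches from about 400 to 850 mm from the base axis. Payload 4.5 kg.
Tool frame: the origin (TCP) lies midway between the tips of the shut fingers; the grasp point (between the pads) lies 19 mm behind it; z points along the fingers, y is the direction in which the jaws open and shut (so a half turn about z gives the same grasp; the last joint's range is limited). The gripper opens to 85 mm and grips with 20 to 120 N. Pads are 22 mm wide; open, the fingers measure 114 mm over their backs; the gripper's body (76 mm by 85 mm) begins 54 mm behind the grasp point. The pads swing forward as they close: fully open they stand 13 mm farther back than shut.
Start: joints at [1.204, 0.689, -0.195, 1.565, 0.157, 0.902, -0.215], TCP at [243.878, -575.481, 231.317] pointing down, gripper open.
Joint ranges: [-3.01, 3.01], [-0.46, 2.08], [-1.47, 1.51], [0.13, 2.56], [-1, 4.14], [0.04, 2.09], [-2.66, 2.66]. Speed limits (rad/s): [2.57, 2.57, 3.14, 3.14, 3.14, 3.14, 3.14].

INTERFACE

Orientations are given as [roll, pitch, yaw] about the fixed x, y, z axes, in that order (R = Rz(yaw) Ry(pitch) Rx(roll)).
In Python, from station import readout, vision, job gives the robot as it stands.
- The arm moves only by the shell command python3 -m jog 'ROWS' [FORCE]. ROWS is JSON, a list that holds one entry, the list of rows, each a list of 7 numbers: the finger opening in m, from 0 to 0.0854, then the shift along the tool's x, y, z in m, then the turn, a rotation vector about the tool's x, y, z in rad. In form: [[[claw, x, y, z, rx, ry, rz], ...]]. A call has 1 to 20 rows; each row is the pose to reach, as a shift and turn from the pose commanded when the call began, along the tool's axes at that moment; what a row does not reach only later rows make up. A row lasts 1/10 s, in which the tool goes at most 50 mm and 8.59 degrees, less where a joint would pass 70% of its speed; a pose out of reach is approached as far as the arm can. A call with a gripper value outside its range is refused whole. The fingers move at their own pace and stop on an object; FORCE is the grip in N (left out, the last holds). Time passes only in rows, so rows that repeat a pose let the fingers close. It gives the time, the measured TCP pose, the force and the opening at its end, in the units of the state.
- readout.get_state(): the state, without advancing time (a new reading comes with each control period).
- vision.read_camera(name): name is "scene" or "side" or "wrist"; returns the picture (480x640x3 uint8, blue, green, red); there is no depth.
- vision.camera_model(name): a dict with "fx", "fy", "cx", "cy" (pixels), "k1" (the pictures are not rectified: a ray, as slopes to the right and down, at radius r is drawn at 1 + k1 r^2 times it, then the intrinsics apply), "cam_to_world" (4x4, takes a point from camera to world coordinates); the wrist camera has in their place "hand_eye" (4x4, takes a point from camera to tool coordinates, whose origin is the TCP and whose axes are the flange's). Camera axes: x right, y up, looking along -z (the intrinsics and any distortion apply to the point x, -y, -z); pixel columns grow to the right and rows downward; lengths in mm; the calibration is good to about 2 mm. A picture is of the moment at which its call begins: read the wrist's pose just before it. camera_model takes no time and is no camera call.
- job.finish_job(): hands the job in, once; it reports no verdict.
The state is a dict: "clock": time; "joints": joint angles; "joint_velocities": joint speeds; "effort": joint torques, N m; "eef_pos": TCP position; "orientation": TCP orientation; "force": force on the tool from outside, world axes, zero at the start; "ft_torque": the same for the moment, N m; "opening": finger opening in mm.
Only numpy, scipy, OpenCV 4.12 (cv2) and the standard library are available. Lean on these libraries where they do the work, as an engineer would, in place of code of your own. Each camera call takes 0.05 s, during which the arm holds its last target.

## Working session

There is one attempt and no reset: what is moved stays moved. The work goes in short steps, Python scripts to look and compute and a shell command to move; the robot and the scene stay as the last step left them, time stands still between calls to the robot, and variables do not carry over. Pictures are saved under pics/ and viewed, and the job is handed in when it is done.

```bash
ls; mkdir -p pics
python3 - <<'E'
from station import readout, vision
import cv2
s=readout.get_state()
print(s)
for n in ("scene","side","wrist"):
    m=vision.camera_model(n); print(n,m)
    cv2.imwrite(f"pics/a_{n}.png",vision.read_camera(n))
E
```

```text
pics
{'clock': 0.0, 'joints': array([ 1.20379845,  0.68996656, -0.19453563,  1.56638227,  0.15730326,
        0.90251513, -0.21512439]), 'joint_velocities': array([-8.84620560e-04, -2.62631923e-04,  6.30547480e-04, -7.55053015e-04,
       -5.50961026e-05, -3.97781280e-04,  2.55628216e-04]), 'effort': array([-3.08825056e-04, -5.39607632e+01, -1.26648109e+00, -1.58541709e+01,
        9.15475306e-03,  9.50606569e-03, -2.02713613e-05]), 'eef_pos': array([ 243.5443857 , -574.86590594,  230.48529769]), 'orientation': array([-3.13971990e+00,  1.31166032e-04,  4.00881446e-01]), 'force': array([ 0.08247431,  0.49063277, -0.06012223]), 'ft_torque': array([ 0.01412801, -0.00165261,  0.00713884]), 'opening': 85.5656337826635}
scene {'fx': 445.68071055535216, 'fy': 445.68071055535216, 'cx': 327.8354160454456, 'cy': 243.10588307396534, 'k1': 0.009635700369306943, 'cam_to_world': array([[-8.83087909e-01,  2.99251532e-01, -3.61392122e-01,
         3.32612884e+02],
       [-4.69207139e-01, -5.64261454e-01,  6.79303814e-01,
         5.41933123e+02],
       [-6.36937090e-04,  7.69452748e-01,  6.3870342
[... 407 characters left out ...]
608e-01,
        -7.81684301e+02],
       [-1.62409728e-02,  8.73636111e-01,  4.86308726e-01,
         4.99338087e+02],
       [ 0.00000000e+00,  0.00000000e+00,  0.00000000e+00,
         1.00000000e+00]])}
wrist {'fx': 372.85053108764805, 'fy': 372.85053108764805, 'cx': 321.69845100290615, 'cy': 241.0855372013847, 'k1': -0.0013278067509840206, 'hand_eye': array([[ 7.12052903e-04,  9.63156319e-01,  2.68941255e-01,
         6.71116263e+01],
       [ 9.99999595e-01, -5.38009023e-04, -7.20848221e-04,
        -1.86366202e-01],
       [-5.49596698e-04,  2.68941659e-01, -9.63156312e-01,
        -1.42943263e+02],
       [ 0.00000000e+00,  0.00000000e+00,  0.00000000e+00,
         1.00000000e+00]])}
```

View pics/a_scene.png

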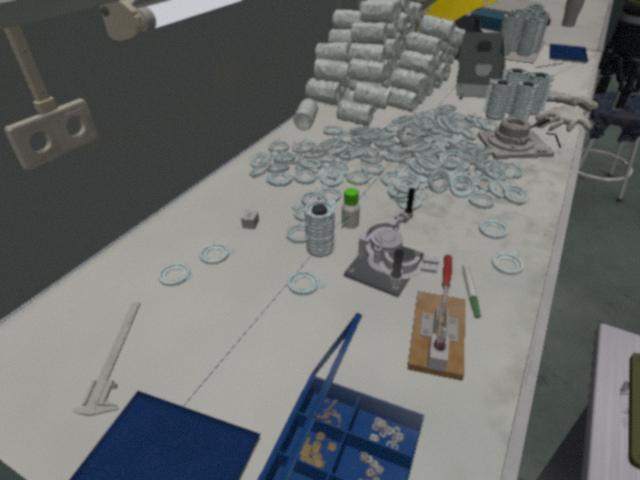

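View pics/a_side.png

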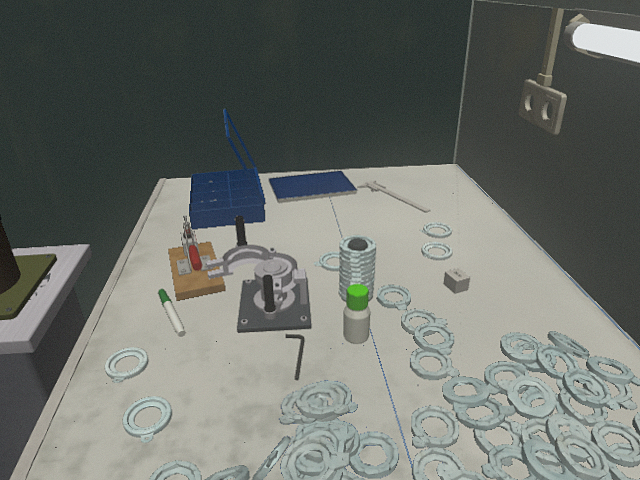

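View pics/a_wrist.png

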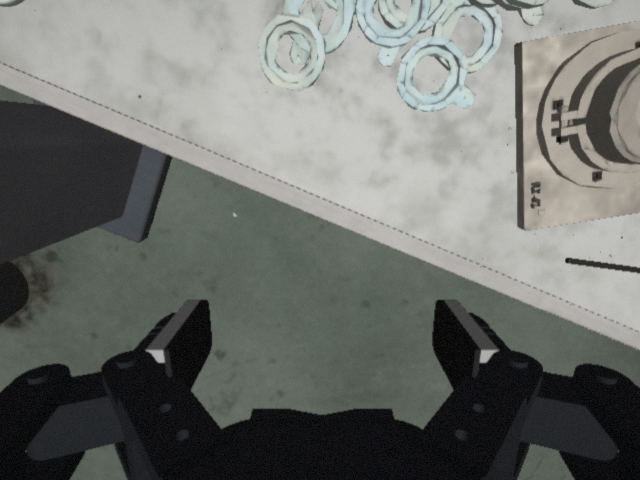

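```bash
cat > h.py <<'E'
import numpy as np, cv2
from station import readout, vision
def ray(n,u,v):
    m=vision.camera_model(n); K=np.array([[m['fx'],0,m['cx']],[0,m['fy'],m['cy']],[0,0,1]])
    x,y=cv2.undistortPoints(np.array([[[u,v]]],float),K,np.array([m['k1'],0,0,0,0.]))[0,0]
    T=m['cam_to_world']; d=T[:3,:3]@np.array([x,-y,-1.]); return T[:3,3],d/np.linalg.norm(d)
def plane(n,u,v,z):
    o,d=ray(n,u,v); return o+d*(z-o[2])/d[2]
def two(a,b):
    o1,d1=ray(*a);o2,d2=ray(*b)
    A=np.stack([d1,-d2],1); t=np.linalg.lstsq(A,o2-o1,rcond=None)[0]
    p,q=o1+t[0]*d1,o2+t[1]*d2; return (p+q)/2,np.linalg.norm(p-q)
def proj(n,P):
    m=vision.camera_model(n); T=np.linalg.inv(m['cam_to_world']); p=T[:3,:3]@np.asarray(P,float)+T[:3,3]
    x,y=p[0]/-p[2],-p[1]/-p[2]; f=1+m['k1']*(x*x+y*y); return m['fx']*x*f+m['cx'],m['fy']*y*f+m['cy']
E
python3 - <<'E'
import cv2
for n,(u,v,w,h) in {"scene":(330,170,160,120),"side":(150,200,240,180)}.items():
    im=cv2.imread(f"pics/a_{n}.png")[v:v+h,u:u+w]
    cv2.imwrite(f"pics/b_{n}.png",cv2.resize(im,(w*(800//w),h*(800//w)),interpolation=cv2.INTER_CUBIC))
E
```

```text
(no output)
```

View pics/b_scene.png

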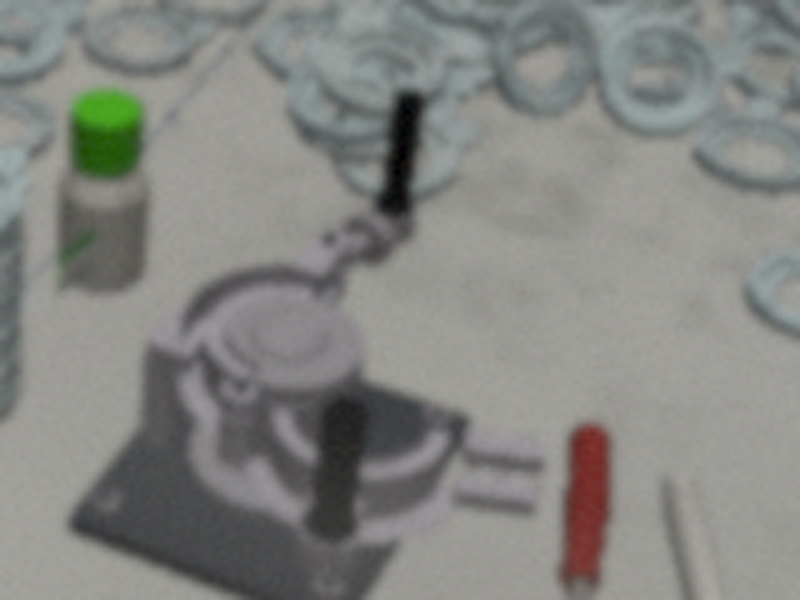

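View pics/b_side.png

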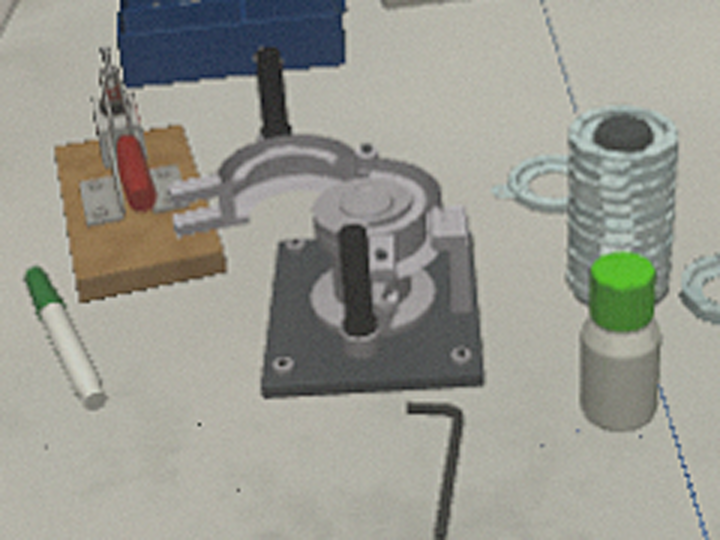

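Run:
```python
from h import *
np.set_printoptions(precision=1,suppress=True)
print("ringtop",two(("scene",399,251),("side",239.2,217.5)),plane("side",239.2,217.5,130)[:2],plane("scene",399,251,130)[:2])
print("ringbot",two(("scene",395.8,277),("side",242.3,244)))
print("latchtop",two(("scene",411.6,189.5),("side",268,276.5)))
print("latchbot",two(("scene",409,212),("side",270,310)))
for u,v in((237.7,329.3),(310.7,326)): print(plane("side",u,v,10))
for u,v in((344.4,274),(423.6,254)): print(plane("scene",u,v,10))
print("blank boss", plane("side",150+367/3,200+198/3,79), plane("scene",330+290/5,170+333/5,79))
print("hinge pin side",plane("side",150+367/3,200+148/3,87), plane("scene",330+237/5,170+390/5,87))
print("key",plane("side",300,360,3),plane("side",286,336,3), "red tip",two(("side",197,266),("scene",448,257)))
```

```text
ringtop (array([497.3, -24.4, 129.5]), np.float64(1.941442005876679)) [498.3 -24.9] [496.2 -23.9]
ringbot (array([496.4, -19.6,  72.9]), np.float64(3.7630238084536196))
latchtop (array([ 545.2, -218.5,  128.8]), np.float64(3.723133701092302))
latchbot (array([ 544.3, -220.4,   71.3]), np.float64(3.332268801502599))
[ 490.9 -183.4   10. ]
[ 607.2 -189.1   10. ]
[606.6 -43.5  10. ]
[ 486.6 -175.9   10. ]
blank boss [ 551.8 -111.1   79. ] [ 547.5 -112.6   79. ]
hinge pin side [553.  -69.8  87. ] [549.1 -62.1  87. ]
key [ 585.1 -256.7    3. ] [ 566.8 -200.4    3. ] red tip (array([ 426.8, -102.8,   83.7]), np.float64(1.607341010973035))
```

```bash
cat >> h.py <<'E'
from scipy.spatial.transform import Rotation as Ro
def rel(target,yaw,p=None,rpy=None):
    s=readout.get_state(); p=s['eef_pos'] if p is None else p; rpy=s['orientation'] if rpy is None else rpy
    R=Ro.from_euler('xyz',rpy); Rt=Ro.from_euler('xyz',[np.pi,0,yaw])
    return np.round(R.inv().apply(np.asarray(target,float)-p)/1000,4), np.round((R.inv()*Rt).as_rotvec(),4)
E
python3 - <<'E'
from h import *
print(rel([497,-23,215],-0.70,[243.878,-575.481,231.317],[np.pi,0,.401]))
for p in [(185,222),(188,255)]: print("toggle",plane("side",*p,80))
print(two(("side",185,217),("scene",438,335)))
E
```

```text
(array([ 0.4487, -0.4098,  0.0163]), array([ 0.   , -0.   ,  1.101]))
toggle [382.60398457  72.22163796  80.        ]
toggle [406.24878679 -58.23949567  80.        ]
(array([385.10851623,  81.79374495,  86.42399313]), np.float64(5.7091421905199375))
```

```bash
python3 -m jog '[[[0.04,0.012,-0.011,0,0,0,0.03],[0.04,0.036,-0.033,0,0,0,0.09],[0.04,0.06,-0.055,0,0,0,0.15],[0.04,0.09,-0.082,0,0,0,0.22],[0.04,0.12,-0.11,0,0,0,0.29],[0.04,0.15,-0.137,0,0,0,0.37],[0.04,0.18,-0.164,0,0,0,0.44],[0.04,0.21,-0.192,0,0,0,0.515],[0.04,0.24,-0.219,0.002,0,0,0.59],[0.04,0.27,-0.247,0.004,0,0,0.66],[0.04,0.3,-0.274,0.006,0,0,0.735],[0.04,0.33,-0.301,0.008,0,0,0.81],[0.04,0.36,-0.329,0.01,0,0,0.88],[0.04,0.385,-0.352,0.012,0,0,0.945],[0.04,0.41,-0.374,0.014,0,0,1.005],[0.04,0.43,-0.393,0.015,0,0,1.055],[0.04,0.442,-0.404,0.016,0,0,1.085],[0.04,0.449,-0.41,0.016,0,0,1.101],[0.04,0.449,-0.41,0.016,0,0,1.101],[0.04,0.449,-0.41,0.016,0,0,1.101]]]' 20
python3 - <<'E'
from h import *
s=readout.get_state();print(s['eef_pos'],s['orientation'],s['joints'],s['force'],s['opening'])
cv2.imwrite("pics/c_wrist.png",vision.read_camera("wrist"))
E
```

```text
clock: 2.15
eef_pos: [496.9, -23.9, 215.3]
orientation: [3.141, -0.0, -0.701]
force: [0.3, 0.4, -0.2]
opening: 40.0
[496.85756417 -23.89317768 215.27207637] [ 3.14064185e+00 -1.65296377e-04 -7.00867482e-01] [-0.18097638  0.55837778  0.21375617  1.97425913 -0.19092754  0.62843269
 -2.1154221 ] [ 0.33306707  0.41373739 -0.24671129] 39.95345438878307
```

View pics/c_wrist.png

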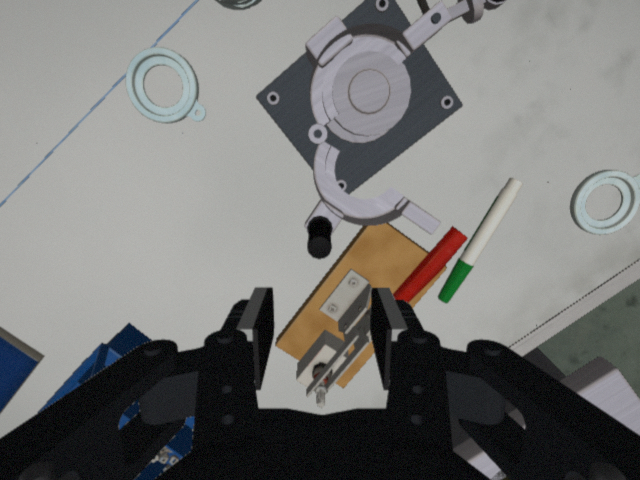

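```bash
cat >> h.py <<'E'
def wplane(u,v,z,pos,rpy):
    m=vision.camera_model("wrist"); K=np.array([[m['fx'],0,m['cx']],[0,m['fy'],m['cy']],[0,0,1]])
    x,y=cv2.undistortPoints(np.array([[[u,v]]],float),K,np.array([m['k1'],0,0,0,0.]))[0,0]
    R=Ro.from_euler('xyz',rpy).as_matrix(); H=m['hand_eye']
    d=R@(H[:3,:3]@np.array([x,-y,-1.])); o=R@H[:3,3]+np.array(pos); return o+d*(z-o[2])/d[2]
E
python3 - <<'E'
import cv2
im=cv2.imread("pics/c_wrist.png"); cv2.imwrite("pics/c2.png",cv2.resize(im[0:270,240:600][:, :],None,fx=2.2,fy=2.2,interpolation=cv2.INTER_CUBIC))
E
```

```text
(no output)
```

View pics/c2.png

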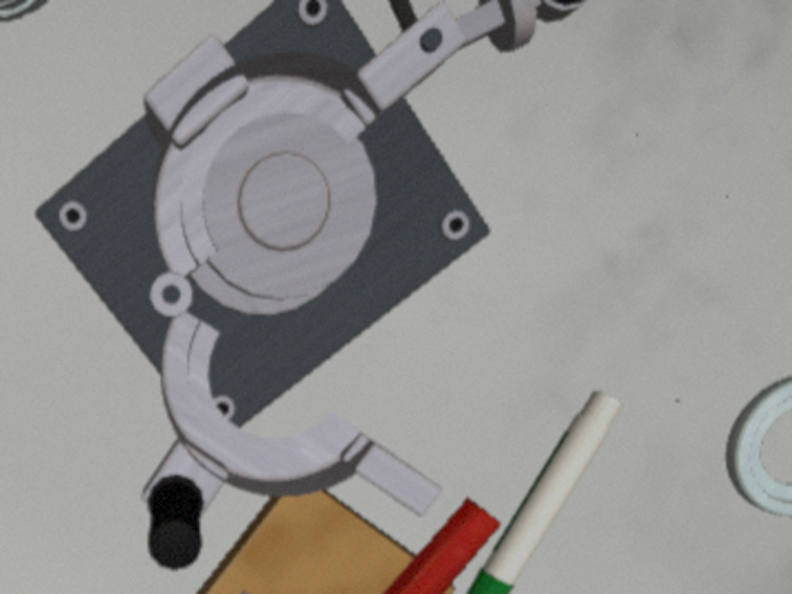

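Run:
```python
from h import *
np.set_printoptions(precision=1,suppress=True)
P=[496.86,-23.89,215.27];r=[3.14064,-.0002,-.70087]
for n,u,v,z in [("peg",319.5,247.7,130),("hinge",317.7,133.6,86),("boss",369,91,79),("pivot",435.9,18.2,85),("cornerL",257.3,96.8,10),("cornerR",461.8,104.5,10)]:
    print(n,wplane(u,v,z,P,r)[:2])
```

```text
peg [496.8 -23.3]
hinge [551.5 -67.6]
boss [ 550.3 -113.5]
pivot [ 557.  -173.4]
cornerL [610.1 -47.1]
cornerR [ 489.5 -180.5]
```

```bash
python3 -m jog '[[[0.028,0,0,0.015,0,0,0],[0.028,0,0,0.04,0,0,0],[0.028,0,0,0.065,0,0,0],[0.028,0,0,0.09,0,0,0],[0.028,0,0,0.11,0,0,0],[0.028,0,0,0.12,0,0,0],[0.028,0,0,0.12,0,0,0]]]' 20
python3 - <<'E'
from h import *
for n in("side","wrist"):cv2.imwrite(f"pics/d_{n}.png",vision.read_camera(n))
E
```

```text
clock: 2.9
eef_pos: [496.4, -23.8, 94.5]
orientation: [3.14, 0.002, -0.702]
force: [-0.1, -0.9, -0.8]
opening: 27.8
```

View pics/d_wrist.png

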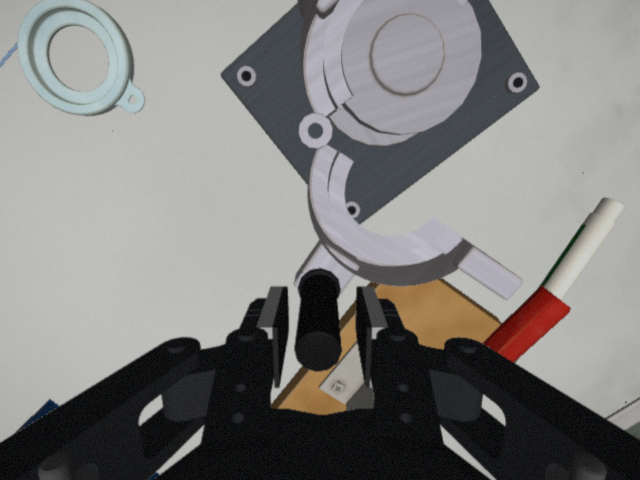

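View pics/d_side.png

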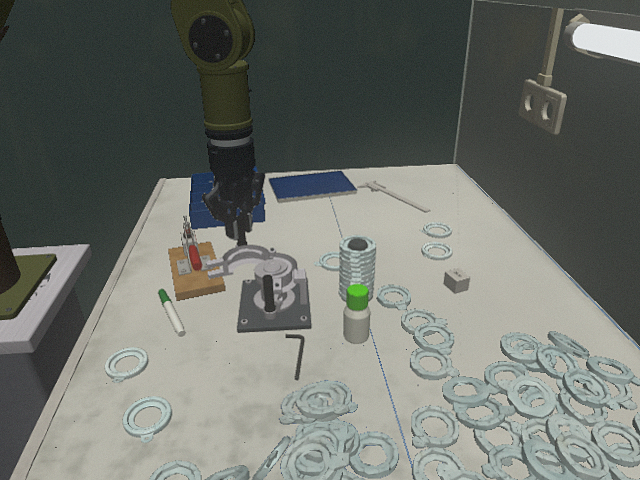

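Run:
```python
from h import *
np.set_printoptions(precision=4,suppress=True)
P=[496.86,-23.89,215.27];r=[3.14064,-.0002,-.70087]
H=np.array([551.2,-67.7])
for n,u,v,z in [("fork",240+440/2.2,490/2.2,75),("fork2",240+418/2.2,515/2.2,75),("red",240+470/2.2,505/2.2,80),("pen",240+620/2.2,400/2.2,8)]:
    p=wplane(u,v,z,P,r)[:2];print(n,p,np.linalg.norm(p-H))
# arc waypoints relative to commanded pose (assume commanded 496.86,-23.89,95.3,yaw -.701)
p0=np.array([496.6,-23.9,95.3]);a0=np.radians(140.8)
for k in np.linspace(0,1.26,15)[1:]:
    a=a0+k; t=np.array([*(H+70*np.array([np.cos(a),np.sin(a)])),95.3]); 
    print(round(k,3),t[:2],*rel(t,-.701+k,p0,[np.pi,0,-.701]))
```

```text
fork [439.4427 -97.2928] 115.60894400770783
fork2 [437.0197 -85.998 ] 115.63714427302597
red [ 430.2024 -101.6832] 125.679220035146
pen [ 396.5226 -185.4638] 194.40526393360446
0.09 [493.197  -28.5126] [0.0004 0.0057 0.    ] [ 0.    0.   -0.09]
0.18 [489.9097 -33.8844] [0.0013 0.0119 0.    ] [ 0.    0.   -0.18]
0.27 [487.1184 -39.5299] [0.0028 0.0181 0.    ] [-0.    0.   -0.27]
0.36 [484.8459 -45.4035] [0.0049 0.024  0.    ] [-0.    0.   -0.36]
0.45 [483.1105 -51.4576] [0.0075 0.0298 0.    ] [ 0.    0.   -0.45]
0.54 [481.9262 -57.6431] [0.0106 0.0353 0.    ] [-0.    0.   -0.54]
0.63 [481.3027 -63.91  ] [0.0141 0.0404 0.    ] [ 0.    0.   -0.63]
0.72 [481.2449 -70.2076] [0.0181 0.0453 0.    ] [-0.    0.   -0.72]
0.81 [481.7534 -76.4849] [0.0226 0.0498 0.    ] [-0.    0.   -0.81]
0.9 [482.8241 -82.6911] [0.0274 0.0538 0.    ] [-0.   0.  -0.9]
0.99 [484.4482 -88.776 ] [0.0326 0.0574 0.    ] [ 0.    0.   -0.99]
1.08 [486.6126 -94.6903] [0.038  0.0605 0.    ] [-0.    0.   -1.08]
1.17 [ 489.2999 -100.386 ] [0.0438 0.0632 0.    ] [-0.    0.   -1.17]
1.26 [ 492.4882 -105.8172] [0.0497 0.0653 0.    ] [-0.    0.   -1.26]
```

```bash
python3 -m jog '[[[0.028,0.0001,0.003,0,0,0,-0.045],[0.028,0.0004,0.0057,0,0,0,-0.09],[0.028,0.0013,0.0119,0,0,0,-0.18],[0.028,0.0028,0.0181,0,0,0,-0.27],[0.028,0.0049,0.024,0,0,0,-0.36],[0.028,0.0075,0.0298,0,0,0,-0.45],[0.028,0.0106,0.0353,0,0,0,-0.54],[0.028,0.0141,0.0404,0,0,0,-0.63],[0.028,0.0181,0.0453,0,0,0,-0.72],[0.028,0.0226,0.0498,0,0,0,-0.81],[0.028,0.0274,0.0538,0,0,0,-0.9],[0.028,0.0326,0.0574,0,0,0,-0.99],[0.028,0.038,0.0605,0,0,0,-1.08],[0.028,0.041,0.062,0,0,0,-1.125],[0.028,0.0438,0.0632,0,0,0,-1.17],[0.028,0.0438,0.0632,0,0,0,-1.17]]]'
python3 - <<'E'
from h import *
s=readout.get_state();print(s['eef_pos'],s['orientation'],s['force'])
for n in("side","wrist"):cv2.imwrite(f"pics/e_{n}.png",vision.read_camera(n))
E
```

```text
clock: 4.6
eef_pos: [490.3, -100.0, 95.9]
orientation: [3.141, -0.001, 0.471]
force: [-0.2, -0.3, 0.2]
opening: 27.9
[ 490.26297673 -100.02560784   95.87028502] [ 3.14066206e+00 -7.99847394e-04  4.70854285e-01] [-0.20573021 -0.29834586  0.22073727]
```

View pics/e_wrist.png

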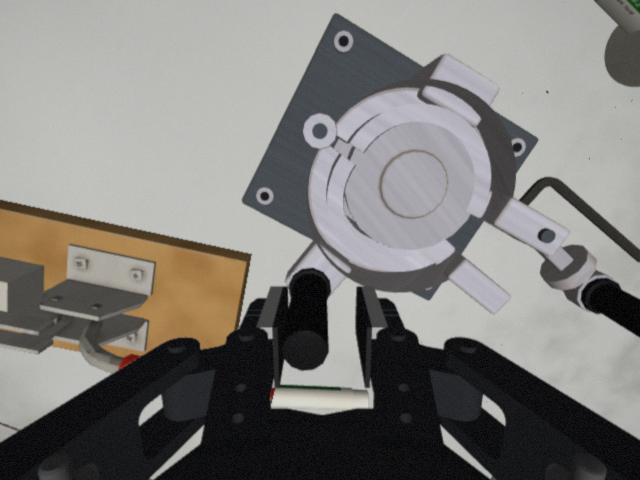

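```bash
python3 -m jog '[[[0.028,0.0002,0.003,0,0,0,-0.04],[0.028,0.0004,0.006,0,0,0,-0.08],[0.028,0.0008,0.0085,0,0,0,-0.11],[0.028,0.001,0.010,0,0,0,-0.13],[0.028,0.001,0.010,0,0,0,-0.13]]]'
python3 - <<'E'
from h import *
cv2.imwrite(f"pics/f_wrist.png",vision.read_camera("wrist"))
E
```

```text
clock: 5.2
eef_pos: [495.6, -108.3, 95.2]
orientation: [3.141, 0.0, 0.6]
force: [0.8, -0.2, -0.2]
opening: 27.9
```

View pics/f_wrist.png

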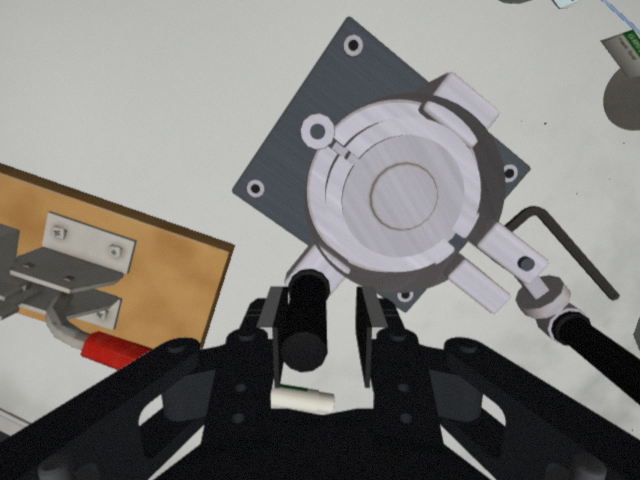

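```bash
python3 -m jog '[[[0.028,0,0.001,0,0,0,0],[0.028,0,0.002,0,0,0,0],[0.028,0,0.002,0,0,0,0]]]'; python3 -m jog '[[[0.028,0,0.001,0,0,0,0],[0.028,0,0.002,0,0,0,0],[0.028,0,0.002,0,0,0,0]]]'
```

```text
clock: 5.55
eef_pos: [496.5, -109.6, 95.2]
orientation: [-3.142, 0.0, 0.6]
force: [-0.8, 0.0, 0.2]
opening: 28.0
clock: 5.85
eef_pos: [496.9, -110.4, 95.2]
orientation: [-3.14, 0.001, 0.6]
force: [-3.2, 2.6, 2.1]
opening: 28.0
```

```bash
python3 -m jog '[[[0.028,0,0.001,0,0,0,0],[0.028,0,0.002,0,0,0,0],[0.028,0,0.002,0,0,0,0]]]'; python3 -m jog '[[[0.028,0,0.001,0,0,0,0],[0.028,0,0.002,0,0,0,0],[0.028,0,0.002,0,0,0,0]]]'
python3 - <<'E'
from h import *
s=readout.get_state();print(s['eef_pos'],s['orientation'],s['force'])
for n in("side","wrist"):cv2.imwrite(f"pics/g_{n}.png",vision.read_camera(n))
E
```

```text
clock: 6.15
eef_pos: [497.0, -110.5, 95.1]
orientation: [-3.137, 0.002, 0.602]
force: [-5.2, 6.0, 3.7]
opening: 28.2
clock: 6.45
eef_pos: [497.0, -110.5, 95.0]
orientation: [-3.135, 0.002, 0.603]
force: [-8.1, 9.0, 6.2]
opening: 28.3
[ 496.9821918  -110.52143379   95.04489863] [-3.13483603e+00  2.47636629e-03  6.03324536e-01] [-8.07882247  8.95798264  6.24922974]
```

View pics/g_wrist.png

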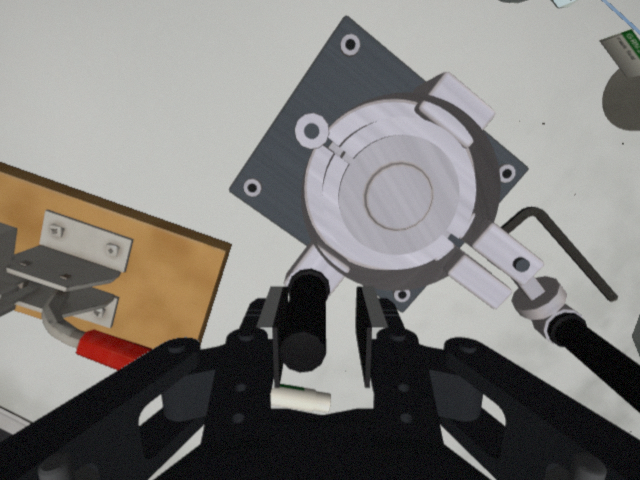

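```bash
python3 -m jog '[[[0.028,0,-0.005,0,0,0,0],[0.028,0,-0.0095,0,0,0,0],[0.03,0,-0.0095,0,0,0,0],[0.03,0,-0.0095,-0.02,0,0,0],[0.034,0,-0.0095,-0.055,0,0,0],[0.034,0,-0.0095,-0.09,0,0,0],[0.034,0,-0.0095,-0.11,0,0,0],[0.034,0,-0.0095,-0.115,0,0,0],[0.034,0,-0.0095,-0.115,0,0,0]]]'
python3 - <<'E'
from h import *
print(rel([544.7,-220.3,205],1.31))
cv2.imwrite("pics/h_wrist.png",vision.read_camera("wrist"))
E
```

```text
clock: 7.45
eef_pos: [495.3, -107.2, 210.7]
orientation: [3.14, -0.001, 0.599]
force: [-0.9, 0.3, -1.5]
opening: 34.1
(array([-0.023 ,  0.1212,  0.0059]), array([ 2.200e-03, -5.000e-04, -7.111e-01]))
```

View pics/h_wrist.png

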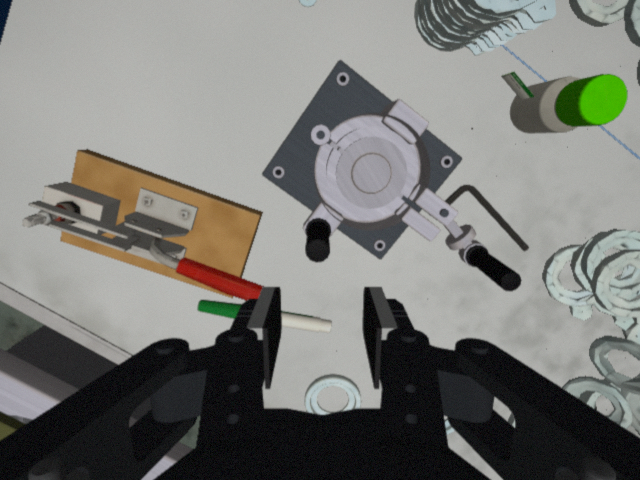

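```bash
python3 - <<'E'
from h import *
s=readout.get_state();P=s['eef_pos'];r=s['orientation']
for n,u,v,z in [("latch",510,279.5,130),("ring",318,249,130),("pivot",444.5,210.5,85),("hinge",320,134,86),("boss",371,173,79)]: print(n,wplane(u,v,z,P,r)[:2])
E
python3 -m jog '[[[0.03,-0.002,0.01,0,0,0,-0.06],[0.03,-0.005,0.03,0,0,0,-0.18],[0.03,-0.009,0.05,0,0,0,-0.3],[0.03,-0.013,0.07,0,0,0,-0.42],[0.03,-0.017,0.09,0,0,0,-0.54],[0.03,-0.02,0.108,0,0,0,-0.64],[0.03,-0.022,0.118,0,0,0,-0.7],[0.03,-0.023,0.121,0,0,0,-0.71],[0.03,-0.023,0.121,0,0,0,-0.71]]]'
python3 - <<'E'
from h import *
cv2.imwrite("pics/i_wrist.png",vision.read_camera("wrist"))
E
```

```text
latch [ 545.38895829 -217.92312513]
ring [ 492.97756791 -105.13661318]
pivot [ 557.79437809 -172.14434219]
hinge [550.83908791 -66.99463988]
boss [ 549.28005448 -112.81154682]
clock: 8.4
eef_pos: [543.2, -219.5, 208.8]
orientation: [-3.139, -0.0, 1.308]
force: [-0.6, 0.4, -0.9]
opening: 30.0
```

View pics/i_wrist.png

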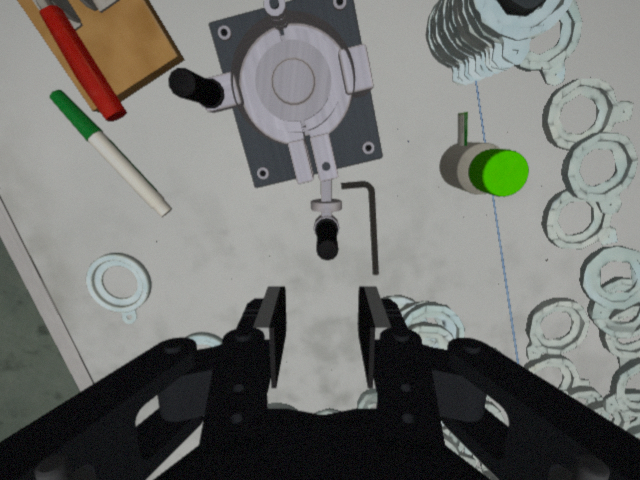

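Run:
```python
from h import *
np.set_printoptions(precision=4,suppress=True)
s=readout.get_state();P=s['eef_pos'];r=s['orientation'];print(P,r)
for n,u,v,z in [("latch",327.5,248.5,130),("pivot",322.5,166,85),("boss",293,80,79)]: print(n,wplane(u,v,z,P,r)[:2])
```

```text
[ 543.3371 -218.7615  209.2557] [-3.1396 -0.0005  1.3091]
latch [ 546.1183 -218.7361]
pivot [ 555.2639 -172.3724]
boss [ 550.5789 -112.1409]
```

Run:
```python
from h import *
np.set_printoptions(precision=4,suppress=True)
p0=np.array([543.3,-219.1,209.]);Rr=[np.pi,0,1.309]
print(rel([545.6,-219.3,96],1.309,p0,Rr))
H=np.array([557,-173.3]);a0=np.radians(256.1)
q0=np.array([*(H+48*np.array([np.cos(a0),np.sin(a0)])),96.]);print(q0)
for k in np.linspace(0,1.358,15)[1:]:
    a=a0-k; t=np.array([*(H+48*np.array([np.cos(a),np.sin(a)])),96.])
    print(round(k,3),t[:2],*rel(t,1.309-k,q0,Rr))
```

```text
(array([0.0004, 0.0023, 0.113 ]), array([0., 0., 0.]))
[ 545.4691 -219.8944   96.    ]
0.097 [ 541.0107 -218.5586] [ 0.0001 -0.0047 -0.    ] [ 0.    -0.     0.097]
0.194 [ 536.7026 -216.7973] [ 0.0007 -0.0093 -0.    ] [ 0.    -0.     0.194]
0.291 [ 532.5854 -214.6271] [ 0.0018 -0.0138 -0.    ] [-0.    -0.     0.291]
0.388 [ 528.6978 -212.0683] [ 0.0032 -0.0182 -0.    ] [ 0.    -0.     0.388]
0.485 [ 525.0762 -209.1451] [ 0.0051 -0.0225 -0.    ] [-0.    -0.     0.485]
0.582 [ 521.7547 -205.8848] [ 0.0074 -0.0265 -0.    ] [ 0.    -0.     0.582]
0.679 [ 518.7646 -202.3182] [ 0.0101 -0.0303 -0.    ] [-0.    -0.     0.679]
0.776 [ 516.134  -198.4788] [ 0.0131 -0.0339 -0.    ] [ 0.    -0.     0.776]
0.873 [ 513.8876 -194.4026] [ 0.0164 -0.0371 -0.    ] [-0.    -0.     0.873]
0.97 [ 512.0465 -190.1281] [ 0.0201 -0.04   -0.    ] [-0.   -0.    0.97]
1.067 [ 510.6281 -185.6953] [ 0.024  -0.0425 -0.    ] [ 0.    -0.     1.067]
1.164 [ 509.6456 -181.146 ] [ 0.0282 -0.0446 -0.    ] [ 0.    -0.     1.164]
1.261 [ 509.1083 -176.523 ] [ 0.0325 -0.0463 -0.    ] [ 0.    -0.     1.261]
1.358 [ 509.0213 -171.8696] [ 0.037  -0.0476 -0.    ] [ 0.    -0.     1.358]
```

```bash
python3 -m jog '[[[0.028,0.0004,0.0024,0.015,0,0,0],[0.028,0.0004,0.0024,0.04,0,0,0],[0.028,0.0004,0.0024,0.065,0,0,0],[0.028,0.0004,0.0024,0.09,0,0,0],[0.028,0.0004,0.0024,0.106,0,0,0],[0.028,0.0004,0.0024,0.113,0,0,0],[0.028,0.0004,0.0024,0.113,0,0,0]]]'
python3 - <<'E'
from h import *
cv2.imwrite("pics/j_wrist.png",vision.read_camera("wrist"))
E
```

```text
clock: 9.15
eef_pos: [545.6, -218.8, 96.0]
orientation: [-3.139, -0.0, 1.311]
force: [-0.2, -0.2, 0.6]
opening: 28.0
```

View pics/j_wrist.png

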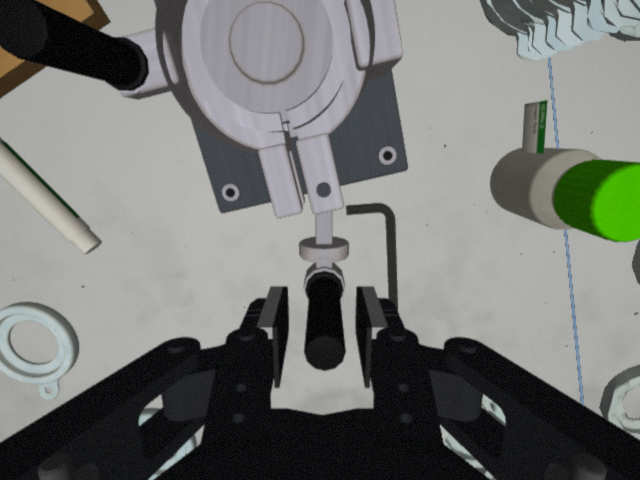

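```bash
python3 -m jog '[[[0.028,0,-0.0024,0,0,0,0.048],[0.028,0.0001,-0.0047,0,0,0,0.097],[0.028,0.0007,-0.0093,0,0,0,0.194],[0.028,0.0018,-0.0138,0,0,0,0.291],[0.028,0.0032,-0.0182,0,0,0,0.388],[0.028,0.0051,-0.0225,0,0,0,0.485],[0.028,0.0074,-0.0265,0,0,0,0.582],[0.028,0.0101,-0.0303,0,0,0,0.679],[0.028,0.0131,-0.0339,0,0,0,0.776],[0.028,0.0164,-0.0371,0,0,0,0.873],[0.028,0.0201,-0.04,0,0,0,0.97],[0.028,0.024,-0.0425,0,0,0,1.067],[0.028,0.0282,-0.0446,0,0,0,1.164],[0.028,0.0325,-0.0463,0,0,0,1.261],[0.028,0.0325,-0.0463,0,0,0,1.261]]]'
python3 - <<'E'
from h import *
cv2.imwrite("pics/k_wrist.png",vision.read_camera("wrist"))
E
```

```text
clock: 10.7
eef_pos: [510.8, -175.8, 98.4]
orientation: [3.141, -0.002, 0.049]
force: [0.5, -0.0, 0.5]
opening: 28.0
```

View pics/k_wrist.png

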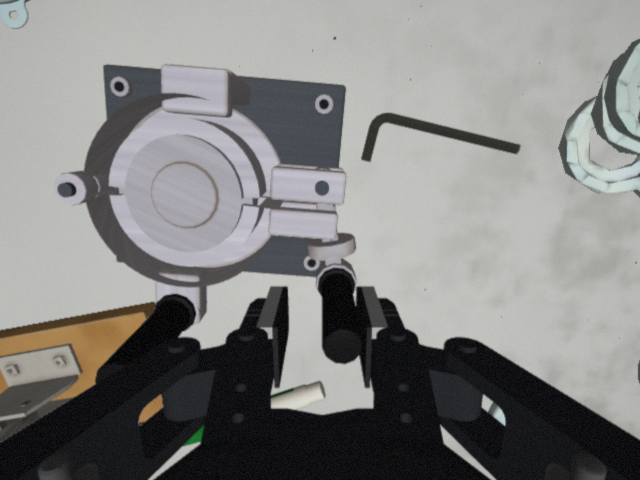

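```bash
python3 -m jog '[[[0.028,0,-0.002,0,0,0,0.03],[0.028,0,-0.004,0,0,0,0.05],[0.028,0,-0.006,0,0,0,0.08],[0.028,0,-0.008,0,0,0,0.1],[0.028,0,-0.008,0,0,0,0.1]]]';python3 -m jog '[[[0.028,0,-0.001,0,0,0,0],[0.028,0,-0.002,0,0,0,0],[0.028,0,-0.002,0,0,0,0]]]';python3 -m jog '[[[0.028,0,-0.001,0,0,0,0],[0.028,0,-0.002,0,0,0,0],[0.028,0,-0.002,0,0,0,0]]]'
```

```text
clock: 11.25
eef_pos: [509.7, -167.8, 97.2]
orientation: [-3.141, 0.0, -0.051]
force: [-0.2, -0.4, 0.7]
opening: 28.0
clock: 11.55
eef_pos: [509.4, -166.2, 97.2]
orientation: [-3.142, 0.001, -0.051]
force: [0.0, -0.8, 0.3]
opening: 28.1
clock: 11.85
eef_pos: [509.4, -164.7, 97.2]
orientation: [3.141, 0.001, -0.052]
force: [-1.8, -1.8, 0.7]
opening: 27.8
```

```bash
python3 -m jog '[[[0.028,0,-0.001,0,0,0,0],[0.028,0,-0.002,0,0,0,0],[0.028,0,-0.002,0,0,0,0]]]';python3 -m jog '[[[0.028,0,-0.001,0,0,0,0],[0.028,0,-0.002,0,0,0,0],[0.028,0,-0.002,0,0,0,0]]]'
python3 - <<'E'
from h import *
for n in("side","wrist"):cv2.imwrite(f"pics/l_{n}.png",vision.read_camera(n))
E
```

```text
clock: 12.15
eef_pos: [509.4, -164.5, 97.2]
orientation: [3.139, 0.001, -0.053]
force: [-2.0, -6.8, -1.0]
opening: 28.1
clock: 12.45
eef_pos: [509.4, -164.5, 97.2]
orientation: [3.137, 0.0, -0.055]
force: [-1.4, -10.3, -2.4]
opening: 27.8
```

View pics/l_wrist.png

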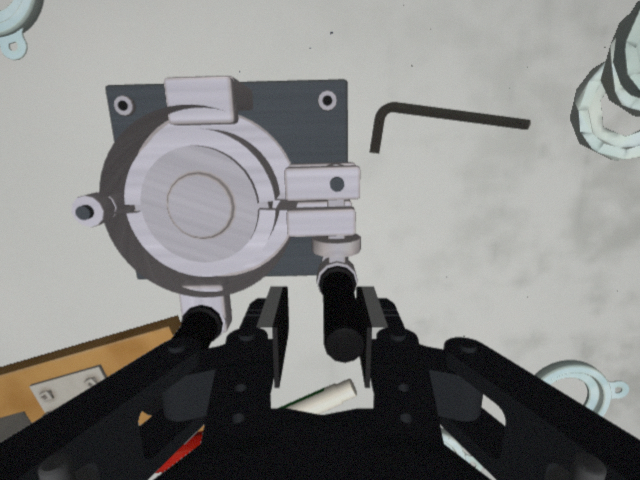

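```bash
python3 -m jog '[[[0.028,0,0.004,0,0,0,0],[0.028,0,0.0105,0,0,0,0],[0.03,0,0.0105,0,0,0,0],[0.03,0,0.0105,-0.02,0,0,0],[0.03,0,0.0105,-0.055,0,0,0],[0.034,0,0.0105,-0.09,0,0,0],[0.034,0,0.0105,-0.12,0,0,0],[0.034,-0.02,0.0105,-0.15,0,0,0],[0.034,-0.04,0.0105,-0.16,0,0,0],[0.034,-0.04,0.0105,-0.16,0,0,0]]]'
python3 - <<'E'
from h import *
s=readout.get_state();P=s['eef_pos'];r=s['orientation'];print(P,r)
np.savetxt("m.txt",np.r_[P,r])
cv2.imwrite("pics/m_wrist.png",vision.read_camera("wrist"))
im=vision.read_camera("side");cv2.imwrite("pics/m_side.png",cv2.resize(im[200:380,150:390],None,fx=3,fy=3,interpolation=cv2.INTER_CUBIC))
E
```

```text
clock: 13.55
eef_pos: [468.1, -168.4, 259.0]
orientation: [3.141, -0.001, -0.051]
force: [-0.1, -0.6, -0.5]
opening: 33.5
[ 468.09859282 -168.41603499  258.99658644] [ 3.14134224e+00 -1.11276026e-03 -5.11946200e-02]
```

View pics/m_wrist.png

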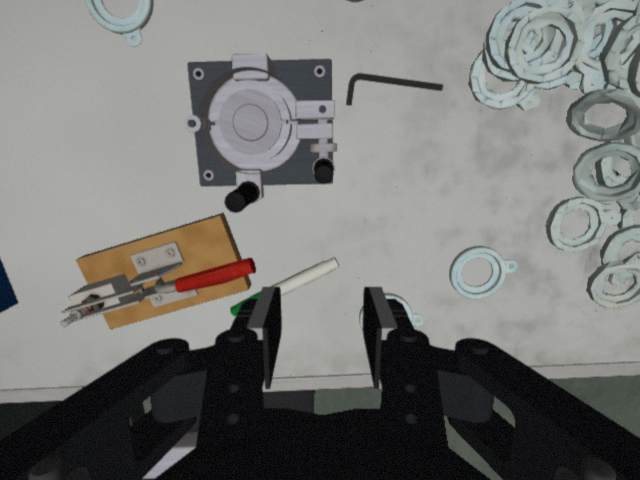

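View pics/m_side.png

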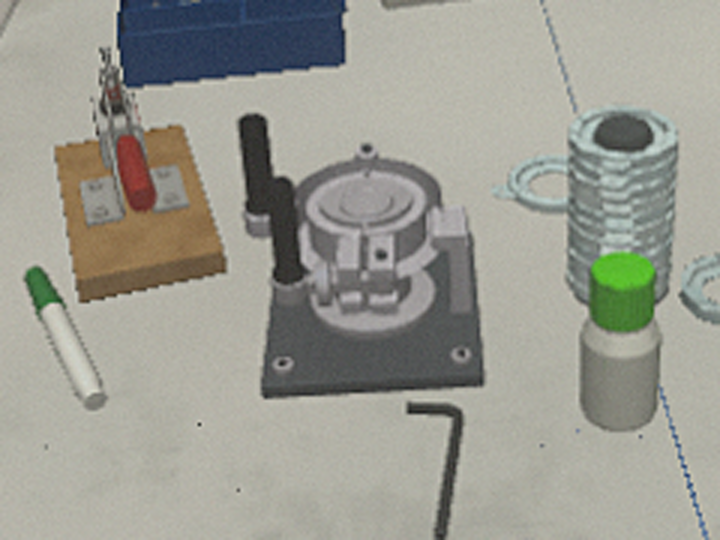

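Run:
```python
from h import *
m=np.loadtxt("m.txt");P,r=m[:3],m[3:]
np.set_printoptions(precision=1,suppress=True)
print("ring",wplane(235,201,130,P,r)[:2],plane("side",150+253/3,200+119/3,130)[:2],"exp 492,-106")
print("latch",wplane(324,176,130,P,r)[:2],plane("side",150+281/3,200+181/3,130)[:2],"exp 509,-172.5")
print("boss",wplane(250,123,79,P,r)[:2],plane("side",150+367/3,200+198/3,79)[:2])
a=cv2.imread("pics/b_side.png").astype(int);b=cv2.imread("pics/m_side.png").astype(int)
d=np.abs(a-b).max(2)
for n,(x0,y0,x1,y1) in dict(stack=(560,100,690,310),bottle=(570,250,670,440),ring0=(490,140,565,220),key=(400,395,470,540)).items(): print(n,(d[y0:y1,x0:x1]>40).mean())
```

```text
ring [ 493.3 -106.4] [ 494. -105.] exp 492,-106
latch [ 508.1 -172.6] [ 511.3 -171.1] exp 509,-172.5
boss [ 549.5 -113.7] [ 551.8 -111.1]
stack 0.0
bottle 0.0
ring0 0.0
key 0.0
```

Both pegs stand at their shut positions, the boss has not moved, and the bystanders are unchanged. I'm handing in.

```bash
python3 -c "
from station import job,readout
print(readout.get_state()['force']);print(job.finish_job())"
```

```text
[-0.43978414  0.43024937 -0.70182217]
the job is handed in; nothing more can be done
None
```

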